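# Build the stone-sieve tower on the shaker

### The job

Build the stone-sieve tower on the bench shaker, one piece at a time from the bottom up: first the receiving pan in the shaker's round seat, then the fine sieve, then the medium sieve, then the coarse sieve, and last the lid, each one fully home and level in the piece below. Let go of the finished tower, and leave the jar of flux that stands among the pieces where it is.

Things in the scene. Friction and masses are not known exactly. Their poses are not given: they have to be found in the camera images.
- shaker: Small fixed sieve shaker, 124 x 112 mm grey housing, its flat top 46 mm up. On it a round drive plate with a raised aluminium ring (65 mm outside, 53 mm bore, 8 mm deep), the pan's seat; the ring's top is 61 mm above the bench. Origin: under the middle of the housing at bench level, straight below the seat's centre; z up, front panel with knob to -x.
- receiver_pan: Brass cup, 58 mm outside, 32 mm high, plain closed floor, no holes. Foot: the lowest 6 mm is a bevelled 48 mm skirt; above it a 58 mm collar, 2.5 mm wall, 53 mm bore, open top, floor 8.5 mm up. The skirt drops into the bore below with 2.5 mm play all round till the shoulder (6 mm up) rests on that rim. Hold across the collar. Origin: centre of underside; z up. About 90 g.
- fine_sieve: Brass sieve with steel floor, same 58 mm collar and 48 mm x 6 mm foot skirt as the pan, the shallowest of the three sieves: 22 mm high, open top; its floor (8.5 mm above the underside) is a plate with very many holes of 2 mm, which look like a fine speckle. Origin: centre of the underside; z up. 90 g, varying.
- medium_sieve: Brass sieve with steel floor, same 58 mm collar and 48 mm x 6 mm foot skirt, 26 mm high, open top; its floor (8.5 mm above the underside) has about nineteen holes of 6 mm. Origin: centre of the underside; z up. 90 g, varying.
- coarse_sieve: Brass sieve with steel floor, same 58 mm collar and 48 mm x 6 mm foot skirt, the tallest of the three sieves: 30 mm high, open top; its floor (8.5 mm above the underside) has seven large holes of 12.5 mm. Origin: centre of the underside; z up. 90 g, varying.
- sieve_lid: Round brass lid, 58 mm in diameter, with the same 48 mm x 6 mm foot skirt underneath, shoulder at 6 mm, plate up to 9.5 mm (12.5 mm in the middle) and a black upright knob in the centre: 19 mm in diameter from 18 to 34.5 mm above the underside, where the lid is held. Origin: centre of the underside; z up. 90 g, varying.
- flux_jar: Closed jar of flux, beige with a black screw cap, 54 mm in diameter, 58 mm high, standing loose among the parts; a bystander, not to be moved. Origin: centre of the underside; z up.

How it is judged:
By the outcome, as a careful person would: the job done as asked, in the order asked, and still so for the second after the job is handed in, with the robot touching nothing.
It also fails if it takes over 115 s, if anything falls off the work surface, if the arm or the gripper's body presses on something with over 40 N, if the wrist force passes 120 N, or if a joint passes its speed limit or range.

### The arm

A 7-joint arm with a two-finger parallel gripper is mounted at the origin on a cart in front of the work surface, level with it; the furniture and walls round the work are solid. World frame = base frame: x ahead of the robot, y to its left, z up, the work surface at z = 0. Lengths are in m, angles in rad, forces in N, time in s.
With the tool pointing down it reaches from about 0.425 to 0.925 m from the base axis. Payload 6.8 kg.
Tool frame: the origin (TCP) lies between the finger pads; the fingertips stand 11 mm ahead of it and the grasp point (between the pads) lies 8 mm behind it; z points along the fingers, y is the line along which they close (so a half turn about z gives the same grasp; the last joint's range is limited). The gripper opens to 85 mm and grips with 20 to 120 N. Pads are 22 mm wide; open, the fingers measure 114 mm over their backs; the gripper's body (76 mm by 85 mm) begins 54 mm behind the grasp point. The pads swing forward as they close: fully open they stand 13 mm farther back than shut.
Start: joints at [1.13, 0.477, 0.022, 1.555, -0.011, 1.109, -0.083], TCP at [0.221, -0.638, 0.242] pointing down, gripper open.
Joint ranges: [-2.96, 2.96], [-0.34, 2.1], [-1.41, 1.46], [0.24, 2.44], [-1.37, 4.51], [0.17, 1.92], [-2.96, 2.96]. Speed limits (rad/s): [2.39, 2.39, 3.14, 3.14, 3.14, 3.14, 3.14].

### API

Orientations are given as a rotation vector (axis times angle).
In Python, from bench import r gives the robot as it stands.
- The arm moves only by the tool send_rows, never from a script. Its argument "deltas" is a list of rows, each an object of numbers: "dx", "dy", "dz": the shift along the world's x, y, z in mm; "rx", "ry", "rz": the turn, a rotation vector about the world's x, y, z in degrees. A call has 1 to 5 rows; each row is the pose to reach, as a shift and turn from the pose commanded when the call began; what a row does not reach only later rows make up. A row lasts 1/12 s, in which the tool goes at most 41.7 mm and 7.16 degrees, less where a joint would pass 70% of its speed; a pose out of reach is approached as far as the arm can. A call with a gripper value outside its range is refused whole. "jaw" is the finger opening in mm, from 0 to 85.4, set as the call begins (left out, the last holds). The fingers move at their own pace and stop on an object; "newtons" is the grip in N (left out, the last holds). Time passes only in rows, so rows that repeat a pose let the fingers close. It gives the time, the measured TCP pose, the force, the opening and the grip force at its end, in the units of the state.
- r.get_obs(): the state, without advancing time (a new reading comes with each control period).
- r.grab_frame(name): name is "scene" or "top"; returns a dict with "frame" (480x640x3 uint8, blue, green, red), "z_map" (480x640 float32, m along the optical axis (not along the pixel's ray), 0 where there is no reading), "vertical_fov" (degrees; the focal length in pixels is half the picture's height over the tangent of half this angle, whatever the lens; pixels are square), "cx", "cy" (the principal point, pixels), "distortion" ([k1, k2, p1, p2, k3] as OpenCV has them; the pictures are not rectified), "xyz" and "orientation" of the camera in the world. Camera axes: x right, y down, z forward; pixel columns grow to the right and rows downward; lengths in m; the calibration is good to about 2 mm. A picture is of the moment at which its call begins.
- r.hand_in(): hands the job in; it is judged then, once.
The state is a dict: "clock": time; "joints": joint angles; "qvel": joint speeds; "tau": joint torques, N m; "tcp_pos": TCP position; "orientation": TCP orientation; "contact_force": force on the tool from outside, world axes, zero at the start; "moment": the same for the moment, N m; "grip_width": finger opening in m; "gripper_force": force on a finger pad.
Only numpy, scipy, OpenCV 4.12 (cv2) and the standard library are available. Lean on these libraries where they do the work, as an engineer would, in place of code of your own. Each camera call takes 0.05 s, during which the arm holds its last target. There are 200 camera calls.

## Working session

There is one attempt and no reset: what is moved stays moved. The work goes in short steps, Python scripts to look and compute and a tool call to move; the robot and the scene stay as the last step left them, time stands still between calls to the robot, and variables do not carry over. Pictures are saved under pics/ and viewed, at most 14 in all, crops included, and the job is handed in when it is done.

Besides the shell and the picture viewer there is one more tool, called after "Emit:" as name([rows], argument=value, ...), one row to a line, values as JSON. send_rows: Moves the arm, as the interface text tells. Its arguments: {"type":"object","properties":{"deltas":{"type":"array","items":{"type":"object","properties":{"dx":{"type":"number"},"dy":{"type":"number"},"dz":{"type":"number"},"rx":{"type":"number"},"ry":{"type":"number"},"rz":{"type":"number"}}}},"jaw":{"type":"number"},"newtons":{"type":"number"}},"required":["deltas"]}

```bash
ls; mkdir -p pics
cat > h.py <<'E'
import numpy as np, cv2
from scipy.spatial.transform import Rotation as R
from bench import r
def K(f):
    fl=240/np.tan(np.radians(f["vertical_fov"])/2)
    return np.array([[fl,0,f["cx"]],[0,fl,f["cy"]],[0,0,1]])
def rot(f):
    o=np.array(f["orientation"],float)
    return o if o.shape==(3,3) else R.from_rotvec(o).as_matrix()
def rays(f,px):
    p=cv2.undistortPoints(np.array(px,float).reshape(-1,1,2),K(f),np.array(f["distortion"],float)).reshape(-1,2)
    return np.c_[p,np.ones(len(p))]
def onplane(f,px,z):
    d=rays(f,px)@rot(f).T; c=np.array(f["xyz"])
    return c+d*((z-c[2])/d[:,2])[:,None]
def cloud(f):
    v,u=np.mgrid[0:480,0:640]
    d=rays(f,np.c_[u.ravel(),v.ravel()])
    P=(d*f["z_map"].ravel()[:,None])@rot(f).T+np.array(f["xyz"])
    P[f["z_map"].ravel()<=0]=np.nan
    return P.reshape(480,640,3)
E
python3 - <<'E'
from h import *
import pickle
o=r.get_obs(); print({k:np.round(v,3) for k,v in o.items()})
for n in("scene","top"):
    f=r.grab_frame(n); pickle.dump(f,open(n+'.pkl','wb')); cv2.imwrite(f'pics/{n}0.png',f["frame"])
    print(n,f["xyz"],f["orientation"],f["vertical_fov"],f["cx"],f["cy"],f["distortion"])
E
```

```text
pics
{'clock': np.float64(0.0), 'joints': array([ 1.13 ,  0.478,  0.022,  1.556, -0.011,  1.109, -0.083]), 'qvel': array([ 0.   ,  0.001, -0.   , -0.   ,  0.001,  0.001,  0.   ]), 'tau': array([-1.0000e-03, -5.9647e+01,  1.6070e+00, -2.8120e+01,  1.2000e-02,
        9.0000e-03,  0.0000e+00]), 'tcp_pos': array([ 0.22 , -0.637,  0.241]), 'orientation': array([-3.096e+00, -5.200e-01,  1.000e-03]), 'contact_force': array([0.477, 0.094, 0.676]), 'moment': array([-0.031,  0.038, -0.014]), 'gripper_force': np.float64(0.0), 'grip_width': np.float64(0.086)}
scene [0.02485554 0.52157898 0.80485537] [-1.03507622  2.49746382 -0.98923891] 55.45629490639359 319.82460904621996 255.83025113249957 [-0.00614168  0.          0.          0.          0.        ]
top [ 0.4218198  -0.00901735  1.20356239] [-2.17588832  2.16174138 -0.09839082] 48.28493144450572 324.49397154288005 237.35196759554663 [0.00223807 0.         0.         0.         0.        ]
```

View pics/top0.png

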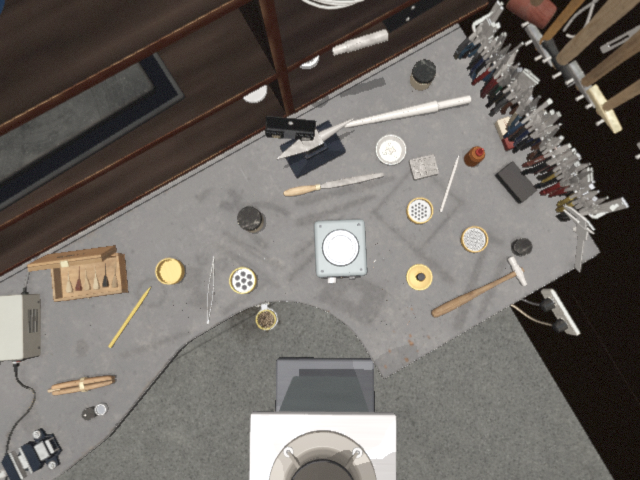

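View pics/scene0.png

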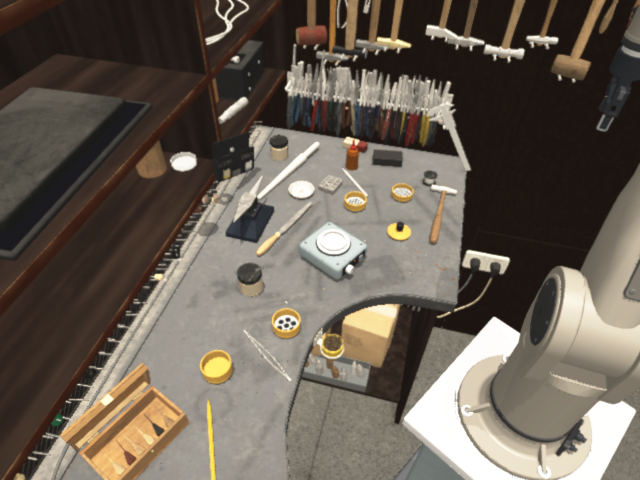

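The top view shows the pan at (169,271), coarse at (243,280), medium at (419,210), fine at (474,239) and the lid at (419,277). The shaker is at (341,248) and the jar is at (249,219). The scene view agrees, and the cup at (332,346) there sits on a lower shelf, so it's a decoy.

```bash
cat >> h.py <<'E'
def fitc(P):
    # circle fit with trimming
    P=P[:,:2]
    for _ in range(4):
        A=np.c_[2*P,np.ones(len(P))]; s=np.linalg.lstsq(A,(P**2).sum(1),rcond=None)[0]
        rad=np.sqrt(s[2]+s[0]**2+s[1]**2); e=np.abs(np.hypot(*(P-s[:2]).T)-rad)
        P=P[e<=max(2*np.median(e),0.001)]
    return s[:2],rad,len(P)
def outer(f,u,v,half,mask,z):
    """convex outline of the masked blob about (u,v), cast on plane z, circle fit"""
    m=np.zeros((480,640),np.uint8); m[v-half:v+half,u-half:u+half]=mask[v-half:v+half,u-half:u+half]
    cs,_=cv2.findContours(m,cv2.RETR_EXTERNAL,cv2.CHAIN_APPROX_NONE)
    c=max(cs,key=cv2.contourArea)[:,0,:]
    return fitc(onplane(f,c,z))
def brass(f):
    h=cv2.cvtColor(f["frame"],cv2.COLOR_BGR2HSV)
    return cv2.inRange(h,(15,90,70),(35,255,255))
E
python3 - <<'E'
from h import *
import pickle
T=pickle.load(open('top.pkl','rb'));S=pickle.load(open('scene.pkl','rb'))
Z={'pan':.032,'coarse':.030,'medium':.026,'fine':.022,'lid':.0095}
pt={'pan':(169,271),'coarse':(243,280),'medium':(419,210),'fine':(474,239),'lid':(419,277)}
ps={'pan':(216,366),'coarse':(286,323),'medium':(355,201),'fine':(402,192),'lid':(399,232)}
CT=cloud(T);CS=cloud(S)
for n in Z:
    for nm,f,p,C in(('top',T,pt[n],CT),('scene',S,ps[n],CS)):
        m=brass(f); w=20 if nm=='top' else 24
        if nm=='top':
            a=outer(f,*p,w,m,Z[n]); print(n,nm,np.round(a[0],4),round(a[1],4),a[2],end=' | ')
        q=C[p[1]-w:p[1]+w,p[0]-w:p[0]+w].reshape(-1,3); mm=m[p[1]-w:p[1]+w,p[0]-w:p[0]+w].ravel()>0
        k=mm&(abs(q[:,2]-Z[n])<.004); qq=q[k]
        b=fitc(qq) if k.sum()>10 else None
        print(nm,'zmax',np.nanpercentile(q[mm,2],95).round(4),'depthfit',b and(np.round(b[0],4),round(b[1],4),b[2]))
# shaker ring
for nm,C,p in(('top',CT,(341,248)),('scene',CS,(333,240))):
    q=C[p[1]-40:p[1]+40,p[0]-40:p[0]+40].reshape(-1,3); k=(q[:,2]>.057)&(q[:,2]<.066)
    print('ring',nm,np.round(fitc(q[k])[0],4),fitc(q[k])[1:],np.median(q[k,2]), 'housing', cv2.minAreaRect(q[(q[:,2]>.04)&(q[:,2]<.05)][:,:2].astype(np.float32)))
q=CT[199:239,229:269].reshape(-1,3);k=q[:,2]>.045; print('jar',np.nanmean(q[k],0),np.ptp(q[k],0))
q=CT[52:92,404:444].reshape(-1,3);k=q[:,2]>.045; print('jar2',np.nanmean(q[k],0))
q=CT[265:290,405:433].reshape(-1,3);k=q[:,2]>.028; print('knob',np.nanmean(q[k],0),k.sum())
E
```

```text
pan top [0.4597 0.3373] 0.0295 37 | top zmax 0.0326 depthfit (array([0.4599, 0.3399]), np.float64(0.0271), 63)
scene zmax 0.0352 depthfit (array([0.4613, 0.3408]), np.float64(0.0274), 139)
coarse top [0.4412 0.1786] 0.0262 30 | top zmax 0.0309 depthfit (array([0.441 , 0.1778]), np.float64(0.0275), 19)
scene zmax 0.0342 depthfit (array([0.4423, 0.1793]), np.float64(0.0274), 103)
medium top [ 0.5975 -0.2113] 0.028 93 | top zmax 0.0289 depthfit (array([ 0.5983, -0.2118]), np.float64(0.0277), 48)
scene zmax 0.0304 depthfit (array([ 0.601, -0.212]), np.float64(0.0273), 74)
fine top [ 0.5347 -0.3315] 0.0276 52 | top zmax 0.0248 depthfit (array([ 0.5348, -0.3328]), np.float64(0.0275), 47)
scene zmax 0.0269 depthfit (array([ 0.5375, -0.3335]), np.float64(0.0274), 61)
lid top [ 0.4518 -0.2118] 0.0269 53 | top zmax 0.0162 depthfit (array([ 0.4514, -0.2112]), np.float64(0.0237), 214)
scene zmax 0.021 depthfit (array([ 0.453, -0.212]), np.float64(0.0265), 61)
ring top [ 0.5125 -0.0359] (np.float64(0.029320035392120414), 217) 0.06022296153026596 housing ((0.5113736987113953, -0.03541412204504013), (0.1254098117351532, 0.11027689278125763), 3.2558488845825195)
ring scene [ 0.5134 -0.0337] (np.float64(0.029332954462928554), 169) 0.06018529790344024 housing ((0.5091771483421326, -0.03499631583690643), (0.13327214121818542, 0.1129789799451828), 4.032601356506348)
jar [0.5736568  0.16178503 0.05678943] [0.05265809 0.05226218 0.01806451]
jar2 [ 0.90428013 -0.21864415  0.05704265]
knob [ 0.45111914 -0.21177035  0.03378598] 58
```

Emit:
send_rows([
  {"dx":15,"dy":30,"rz":3.5},
  {"dx":30,"dy":60,"rz":7},
  {"dx":45,"dy":90,"rz":10.5},
  {"dx":60,"dy":120,"rz":14},
  {"dx":75,"dy":150,"rz":17.5},
], jaw=85, newtons=40)

```text
$.deltas[0]: bad value
```

Emit:
send_rows([
  {"dx":15,"dy":30,"rz":3.5},
  {"dx":30,"dy":60,"rz":7},
  {"dx":45,"dy":90,"rz":10.5},
  {"dx":60,"dy":120,"rz":14},
  {"dx":75,"dy":150,"rz":17.5},
])

```text
$.deltas[0]: bad value
```

Emit:
send_rows([
  {"dx":15,"dy":30,"dz":0,"rx":0,"ry":0,"rz":3.5},
  {"dx":30,"dy":60,"dz":0,"rx":0,"ry":0,"rz":7},
  {"dx":45,"dy":90,"dz":0,"rx":0,"ry":0,"rz":10.5},
  {"dx":60,"dy":120,"dz":0,"rx":0,"ry":0,"rz":14},
  {"dx":75,"dy":150,"dz":0,"rx":0,"ry":0,"rz":17.5},
], jaw=85, newtons=40)

```text
clock: 0.52
tcp_pos: [0.2958, -0.4863, 0.2419]
orientation: [-2.981, -0.99, 0.001]
contact_force: [0.8, -0.7, -0.1]
grip_width: 0.0853
gripper_force: 0.0
```

Emit:
send_rows([
  {"dx":75,"dy":150,"dz":0,"rx":0,"ry":0,"rz":17.5},
  {"dx":75,"dy":150,"dz":0,"rx":0,"ry":0,"rz":17.5},
  {"dx":75,"dy":150,"dz":0,"rx":0,"ry":0,"rz":17.5},
  {"dx":75,"dy":150,"dz":0,"rx":0,"ry":0,"rz":17.5},
  {"dx":75,"dy":150,"dz":0,"rx":0,"ry":0,"rz":17.5},
])

```text
clock: 0.93
tcp_pos: [0.3746, -0.33, 0.2423]
orientation: [-2.788, -1.442, -0.004]
contact_force: [0.4, 0.4, 0.4]
grip_width: 0.0849
gripper_force: 0.0
```

Emit:
send_rows([
  {"dx":65,"dy":150,"dz":0,"rx":0,"ry":0,"rz":18},
  {"dx":65,"dy":150,"dz":0,"rx":0,"ry":0,"rz":18},
  {"dx":65,"dy":150,"dz":0,"rx":0,"ry":0,"rz":18},
  {"dx":65,"dy":150,"dz":0,"rx":0,"ry":0,"rz":18},
  {"dx":65,"dy":150,"dz":0,"rx":0,"ry":0,"rz":18},
])

```text
clock: 1.35
tcp_pos: [0.4385, -0.1803, 0.2427]
orientation: [-2.53, -1.861, -0.005]
contact_force: [-0.6, 0.0, 0.7]
grip_width: 0.085
gripper_force: 0.0
```

Emit:
send_rows([
  {"dx":65,"dy":150,"dz":0,"rx":0,"ry":0,"rz":18},
  {"dx":65,"dy":150,"dz":0,"rx":0,"ry":0,"rz":18},
  {"dx":65,"dy":150,"dz":0,"rx":0,"ry":0,"rz":18},
  {"dx":65,"dy":150,"dz":0,"rx":0,"ry":0,"rz":18},
  {"dx":65,"dy":150,"dz":0,"rx":0,"ry":0,"rz":18},
])

```text
clock: 1.77
tcp_pos: [0.5029, -0.0298, 0.2428]
orientation: [-2.208, -2.233, -0.008]
contact_force: [0.1, 0.1, 0.5]
grip_width: 0.0851
gripper_force: 0.0
```

Emit:
send_rows([
  {"dx":-20,"dy":185,"dz":0,"rx":0,"ry":0,"rz":0},
  {"dx":-20,"dy":185,"dz":0,"rx":0,"ry":0,"rz":0},
  {"dx":-20,"dy":185,"dz":0,"rx":0,"ry":0,"rz":0},
  {"dx":-20,"dy":185,"dz":0,"rx":0,"ry":0,"rz":0},
  {"dx":-20,"dy":185,"dz":0,"rx":0,"ry":0,"rz":0},
])

```text
clock: 2.18
tcp_pos: [0.4792, 0.1521, 0.2426]
orientation: [-2.213, -2.227, -0.003]
contact_force: [0.3, 0.5, 0.2]
grip_width: 0.0853
gripper_force: 0.0
```

Emit:
send_rows([
  {"dx":-24,"dy":185,"dz":-80,"rx":0,"ry":0,"rz":0},
  {"dx":-24,"dy":185,"dz":-80,"rx":0,"ry":0,"rz":0},
  {"dx":-24,"dy":185,"dz":-80,"rx":0,"ry":0,"rz":0},
  {"dx":-24,"dy":185,"dz":-80,"rx":0,"ry":0,"rz":0},
  {"dx":-24,"dy":185,"dz":-80,"rx":0,"ry":0,"rz":0},
])

```text
clock: 2.6
tcp_pos: [0.4559, 0.3336, 0.1609]
orientation: [-2.22, -2.223, 0.001]
contact_force: [0.2, -1.3, -0.5]
grip_width: 0.0848
gripper_force: 0.0
```

Emit:
send_rows([
  {"dx":5,"dy":7,"dz":-40,"rx":0,"ry":0,"rz":0},
  {"dx":5,"dy":7,"dz":-80,"rx":0,"ry":0,"rz":0},
  {"dx":5,"dy":7,"dz":-110,"rx":0,"ry":0,"rz":0},
  {"dx":5,"dy":7,"dz":-136,"rx":0,"ry":0,"rz":0},
  {"dx":5,"dy":7,"dz":-136,"rx":0,"ry":0,"rz":0},
])

```text
clock: 3.02
tcp_pos: [0.459, 0.3356, 0.021]
orientation: [-2.22, -2.222, 0.015]
contact_force: [-0.6, -0.4, 0.3]
grip_width: 0.0851
gripper_force: 0.0
```

Run:
```python
from h import *
f=r.grab_frame("scene"); c=f["frame"][270:420,130:310]; cv2.imwrite('pics/g1.png',cv2.resize(c,None,fx=4,fy=4,interpolation=cv2.INTER_CUBIC)[:600,:800])
o=r.get_obs();print(o["tcp_pos"],o["joints"])
C=cloud(f)[270:420,130:310].reshape(-1,3)
# finger points: outside the pan in x, at pan's y
k=(abs(C[:,1]-.34)<.03)&(abs(C[:,0]-.4606)>.038)&(abs(C[:,0]-.4606)<.07)&(C[:,2]>.004)&(C[:,2]<.1)
for s in(-1,1):
    q=C[k&((C[:,0]-.4606)*s>0)]; print(s,len(q),np.percentile(q,[2,10,50,98],axis=0).round(4) if len(q) else '')
```

```text
[0.46015238 0.33697036 0.02376407] [-0.33327327  0.66538047 -0.53550692  1.92271377  0.51158548  0.69810872
 -1.17720331]
-1 282 [[0.3908 0.3147 0.004 ]
 [0.3922 0.3247 0.0042]
 [0.4094 0.3449 0.0456]
 [0.422  0.363  0.0984]]
1 87 [[0.5017 0.3378 0.0041]
 [0.5032 0.3401 0.0042]
 [0.5113 0.3475 0.0053]
 [0.5287 0.367  0.0438]]
```

View pics/g1.png

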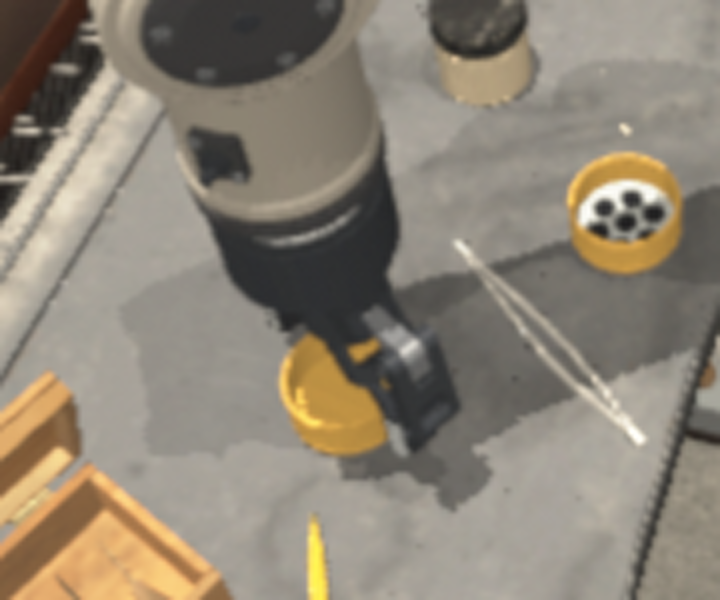

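The near finger's tip is at crop (405,450), full frame (231,382). It hangs just outside the pan wall, and the pan sits between the fingers. I'll work out the tip height, then grip.

Run:
```python
from h import *
f=r.grab_frame("scene")
for p in((230,382),(228,382)):
  for z in(.005,.01,.015,.02,.025): print(p,z,onplane(f,[p],z).round(4))
print(r.get_obs()["tcp_pos"])
```

```text
(230, 382) 0.005 [[0.4257 0.338  0.005 ]]
(230, 382) 0.01 [[0.4232 0.3392 0.01  ]]
(230, 382) 0.015 [[0.4207 0.3403 0.015 ]]
(230, 382) 0.02 [[0.4182 0.3415 0.02  ]]
(230, 382) 0.025 [[0.4157 0.3426 0.025 ]]
(228, 382) 0.005 [[0.4284 0.3407 0.005 ]]
(228, 382) 0.01 [[0.4258 0.3419 0.01  ]]
(228, 382) 0.015 [[0.4233 0.343  0.015 ]]
(228, 382) 0.02 [[0.4208 0.3441 0.02  ]]
(228, 382) 0.025 [[0.4183 0.3452 0.025 ]]
[0.46135493 0.33833411 0.02590104]
```

Emit:
send_rows([
  {"dx":0,"dy":0,"dz":-3,"rx":0,"ry":0,"rz":0},
  {"dx":0,"dy":0,"dz":-3,"rx":0,"ry":0,"rz":0},
  {"dx":0,"dy":0,"dz":-3,"rx":0,"ry":0,"rz":0},
  {"dx":0,"dy":0,"dz":-3,"rx":0,"ry":0,"rz":0},
  {"dx":0,"dy":0,"dz":-3,"rx":0,"ry":0,"rz":0},
], jaw=45, newtons=40)

```text
clock: 3.53
tcp_pos: [0.4625, 0.3397, 0.0253]
orientation: [2.22, 2.222, 0.004]
contact_force: [-1.0, -1.3, 6.8]
grip_width: 0.057
gripper_force: 42.9
```

Emit:
send_rows([
  {"dx":0,"dy":0,"dz":0,"rx":0,"ry":0,"rz":0},
  {"dx":0,"dy":0,"dz":0,"rx":0,"ry":0,"rz":0},
  {"dx":0,"dy":0,"dz":0,"rx":0,"ry":0,"rz":0},
  {"dx":0,"dy":0,"dz":0,"rx":0,"ry":0,"rz":0},
  {"dx":0,"dy":0,"dz":0,"rx":0,"ry":0,"rz":0},
])

```text
clock: 3.95
tcp_pos: [0.4626, 0.3397, 0.0253]
orientation: [2.22, 2.222, 0.005]
contact_force: [-0.8, -1.1, 6.3]
grip_width: 0.0567
gripper_force: 42.9
```

Emit:
send_rows([
  {"dx":0,"dy":0,"dz":20,"rx":0,"ry":0,"rz":0},
  {"dx":0,"dy":0,"dz":50,"rx":0,"ry":0,"rz":0},
  {"dx":0,"dy":0,"dz":90,"rx":0,"ry":0,"rz":0},
  {"dx":0,"dy":0,"dz":110,"rx":0,"ry":0,"rz":0},
  {"dx":0,"dy":0,"dz":110,"rx":0,"ry":0,"rz":0},
])

```text
clock: 4.37
tcp_pos: [0.464, 0.3415, 0.1393]
orientation: [2.219, 2.221, 0.015]
contact_force: [0.6, 0.7, -1.1]
grip_width: 0.0566
gripper_force: 43.7
```

Emit:
send_rows([
  {"dx":25,"dy":-187,"dz":0,"rx":0,"ry":0,"rz":0},
  {"dx":25,"dy":-187,"dz":0,"rx":0,"ry":0,"rz":0},
  {"dx":25,"dy":-187,"dz":0,"rx":0,"ry":0,"rz":0},
  {"dx":25,"dy":-187,"dz":0,"rx":0,"ry":0,"rz":0},
  {"dx":25,"dy":-187,"dz":0,"rx":0,"ry":0,"rz":0},
])

```text
clock: 4.78
tcp_pos: [0.4866, 0.1458, 0.1328]
orientation: [2.224, 2.216, -0.005]
contact_force: [1.5, -1.3, -1.9]
grip_width: 0.0566
gripper_force: 43.6
```

Emit:
send_rows([
  {"dx":26,"dy":-188,"dz":0,"rx":0,"ry":0,"rz":0},
  {"dx":26,"dy":-188,"dz":0,"rx":0,"ry":0,"rz":0},
  {"dx":26,"dy":-188,"dz":0,"rx":0,"ry":0,"rz":0},
  {"dx":26,"dy":-188,"dz":0,"rx":0,"ry":0,"rz":0},
  {"dx":26,"dy":-188,"dz":0,"rx":0,"ry":0,"rz":0},
])

```text
clock: 5.2
tcp_pos: [0.5122, -0.0419, 0.1331]
orientation: [2.225, 2.216, -0.003]
contact_force: [0.9, -0.7, -1.6]
grip_width: 0.0566
gripper_force: 43.6
```

Emit:
send_rows([
  {"dx":0,"dy":0,"dz":0,"rx":0,"ry":0,"rz":0},
  {"dx":0,"dy":0,"dz":0,"rx":0,"ry":0,"rz":0},
  {"dx":0,"dy":0,"dz":0,"rx":0,"ry":0,"rz":0},
  {"dx":0,"dy":0,"dz":0,"rx":0,"ry":0,"rz":0},
  {"dx":0,"dy":0,"dz":0,"rx":0,"ry":0,"rz":0},
])

```text
clock: 5.62
tcp_pos: [0.5124, -0.0343, 0.1334]
orientation: [-2.217, -2.226, -0.001]
contact_force: [0.9, -0.1, -1.2]
grip_width: 0.0567
gripper_force: 43.6
```

Run:
```python
from h import *
o=r.get_obs();print(o["tcp_pos"].round(4),R.from_rotvec(o["orientation"]).as_matrix().round(3))
for n in("scene","top"):
    f=r.grab_frame(n)
    p=(333,215) if n=="scene" else(341,248)
    cv2.imwrite(f'pics/p_{n}.png',cv2.resize(f["frame"][p[1]-75:p[1]+75,p[0]-80:p[0]+80],None,fx=4,fy=4,interpolation=cv2.INTER_CUBIC))
```

```text
[ 0.5124 -0.0343  0.1334] [[-0.004  1.     0.   ]
 [ 1.     0.004  0.   ]
 [ 0.     0.    -1.   ]]
```

View pics/p_scene.png

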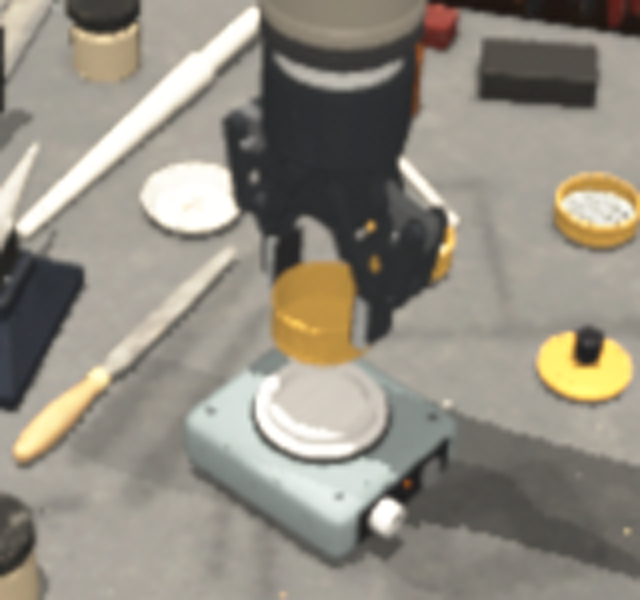

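The scene crop shows the pan held level above the ring, pan at (320,310) and ring at (320,408). I'll lower it in steps and watch the force.

Emit:
send_rows([
  {"dx":0.5,"dy":-0.5,"dz":-20,"rx":0,"ry":0,"rz":0},
  {"dx":0.5,"dy":-0.5,"dz":-35,"rx":0,"ry":0,"rz":0},
  {"dx":0.5,"dy":-0.5,"dz":-44,"rx":0,"ry":0,"rz":0},
  {"dx":0.5,"dy":-0.5,"dz":-44,"rx":0,"ry":0,"rz":0},
  {"dx":0.5,"dy":-0.5,"dz":-44,"rx":0,"ry":0,"rz":0},
])

```text
clock: 6.13
tcp_pos: [0.5129, -0.036, 0.0892]
orientation: [-2.219, -2.223, 0.001]
contact_force: [-0.0, -0.8, -0.2]
grip_width: 0.0566
gripper_force: 43.6
```

Emit:
send_rows([
  {"dx":0,"dy":0,"dz":-2,"rx":0,"ry":0,"rz":0},
  {"dx":0,"dy":0,"dz":-4,"rx":0,"ry":0,"rz":0},
  {"dx":0,"dy":0,"dz":-5,"rx":0,"ry":0,"rz":0},
  {"dx":0,"dy":0,"dz":-5,"rx":0,"ry":0,"rz":0},
  {"dx":0,"dy":0,"dz":-5,"rx":0,"ry":0,"rz":0},
])

```text
clock: 6.55
tcp_pos: [0.5131, -0.0365, 0.0845]
orientation: [2.22, 2.222, 0.0]
contact_force: [0.5, 0.4, -1.3]
grip_width: 0.0571
gripper_force: 43.6
```

Emit:
send_rows([
  {"dx":0,"dy":0,"dz":-2,"rx":0,"ry":0,"rz":0},
  {"dx":0,"dy":0,"dz":-4,"rx":0,"ry":0,"rz":0},
  {"dx":0,"dy":0,"dz":-5,"rx":0,"ry":0,"rz":0},
  {"dx":0,"dy":0,"dz":-5,"rx":0,"ry":0,"rz":0},
  {"dx":0,"dy":0,"dz":-5,"rx":0,"ry":0,"rz":0},
])

```text
clock: 6.97
tcp_pos: [0.5132, -0.0366, 0.0802]
orientation: [2.22, 2.222, -0.0]
contact_force: [-4.4, -0.4, 9.4]
grip_width: 0.0571
gripper_force: 44.8
```

Seated: TCP at 80.2 mm against 80.3 mm expected, with 9 N upward. I'll release, lift and move to the fine sieve.

Emit:
send_rows([
  {"dx":0,"dy":0,"dz":2,"rx":0,"ry":0,"rz":0},
  {"dx":0,"dy":0,"dz":2,"rx":0,"ry":0,"rz":0},
  {"dx":0,"dy":0,"dz":2,"rx":0,"ry":0,"rz":0},
  {"dx":0,"dy":0,"dz":2,"rx":0,"ry":0,"rz":0},
  {"dx":0,"dy":0,"dz":2,"rx":0,"ry":0,"rz":0},
], jaw=85)

```text
clock: 7.38
tcp_pos: [0.513, -0.0365, 0.0811]
orientation: [-2.22, -2.222, 0.0]
contact_force: [-1.4, -0.5, -0.1]
grip_width: 0.0848
gripper_force: 0.0
```

Emit:
send_rows([
  {"dx":0,"dy":0,"dz":25,"rx":0,"ry":0,"rz":0},
  {"dx":0,"dy":0,"dz":60,"rx":0,"ry":0,"rz":0},
  {"dx":0,"dy":0,"dz":90,"rx":0,"ry":0,"rz":0},
  {"dx":0,"dy":0,"dz":90,"rx":0,"ry":0,"rz":0},
  {"dx":0,"dy":0,"dz":90,"rx":0,"ry":0,"rz":0},
])

```text
clock: 7.8
tcp_pos: [0.5142, -0.0366, 0.1728]
orientation: [2.218, 2.22, 0.003]
contact_force: [0.2, 0.2, -0.6]
grip_width: 0.085
gripper_force: 0.0
```

Emit:
send_rows([
  {"dx":13,"dy":-150,"dz":0,"rx":0,"ry":0,"rz":0},
  {"dx":13,"dy":-150,"dz":0,"rx":0,"ry":0,"rz":0},
  {"dx":13,"dy":-150,"dz":0,"rx":0,"ry":0,"rz":0},
  {"dx":13,"dy":-150,"dz":0,"rx":0,"ry":0,"rz":0},
  {"dx":13,"dy":-150,"dz":0,"rx":0,"ry":0,"rz":0},
])

```text
clock: 8.22
tcp_pos: [0.5244, -0.1941, 0.1692]
orientation: [-2.23, -2.212, 0.006]
contact_force: [0.1, 0.2, -0.9]
grip_width: 0.085
gripper_force: 0.0
```

Emit:
send_rows([
  {"dx":10,"dy":-147,"dz":-60,"rx":0,"ry":0,"rz":0},
  {"dx":10,"dy":-147,"dz":-60,"rx":0,"ry":0,"rz":0},
  {"dx":10,"dy":-147,"dz":-60,"rx":0,"ry":0,"rz":0},
  {"dx":10,"dy":-147,"dz":-60,"rx":0,"ry":0,"rz":0},
  {"dx":10,"dy":-147,"dz":-60,"rx":0,"ry":0,"rz":0},
])

```text
clock: 8.63
tcp_pos: [0.5319, -0.3407, 0.1062]
orientation: [-2.227, -2.21, 0.008]
contact_force: [-0.4, -1.2, -0.1]
grip_width: 0.085
gripper_force: 0.0
```

```bash
cat >> h.py <<'E'
def tower(z):
    """centre of the brass rim at height z on the tower, from both cameras' depth"""
    for n in("top","scene"):
        f=r.grab_frame(n); C=cloud(f); m=brass(f)>0
        k=m&(abs(C[...,2]-z)<.005)&(np.hypot(C[...,0]-.513,C[...,1]+.035)<.04)
        q=C[k]
        if len(q)<10: print(n,'few',len(q)); continue
        # plane tilt of the rim
        A=np.c_[q[:,:2]-q[:,:2].mean(0),np.ones(len(q))]; s=np.linalg.lstsq(A,q[:,2],rcond=None)[0]
        c=fitc(q); print(n,np.round(c[0],4),round(c[1],4),c[2],'z',q[:,2].mean().round(4),'tilt deg',np.degrees(s[:2]).round(1))
    o=r.get_obs(); print('tcp',o["tcp_pos"].round(4),o["orientation"].round(3))
E
python3 -c "
from h import *
tower(.087)"
```

```text
top [ 0.5129 -0.0349] 0.0263 14 z 0.0866 tilt deg [2.3 1.1]
scene [ 0.5147 -0.0342] 0.0274 113 z 0.0876 tilt deg [-1.3  0.4]
tcp [ 0.5344 -0.3338  0.1087] [-2.220e+00 -2.217e+00  1.000e-03]
```

Emit:
send_rows([
  {"dx":1,"dy":0,"dz":-35,"rx":0,"ry":0,"rz":0},
  {"dx":1,"dy":0,"dz":-65,"rx":0,"ry":0,"rz":0},
  {"dx":1,"dy":0,"dz":-85,"rx":0,"ry":0,"rz":0},
  {"dx":1,"dy":0,"dz":-91,"rx":0,"ry":0,"rz":0},
  {"dx":1,"dy":0,"dz":-91,"rx":0,"ry":0,"rz":0},
])

```text
clock: 9.15
tcp_pos: [0.5363, -0.3307, 0.0187]
orientation: [-2.214, -2.223, 0.0]
contact_force: [-0.1, 0.3, 0.3]
grip_width: 0.0849
gripper_force: 0.0
```

Emit:
send_rows([
  {"dx":0,"dy":0,"dz":0,"rx":0,"ry":0,"rz":0},
  {"dx":0,"dy":0,"dz":0,"rx":0,"ry":0,"rz":0},
  {"dx":0,"dy":0,"dz":0,"rx":0,"ry":0,"rz":0},
  {"dx":0,"dy":0,"dz":0,"rx":0,"ry":0,"rz":0},
  {"dx":0,"dy":0,"dz":0,"rx":0,"ry":0,"rz":0},
])

```text
clock: 9.57
tcp_pos: [0.5375, -0.3338, 0.0213]
orientation: [2.219, 2.221, 0.001]
contact_force: [-0.7, -0.3, 0.9]
grip_width: 0.0851
gripper_force: 0.0
```

Emit:
send_rows([
  {"dx":0,"dy":0,"dz":0,"rx":0,"ry":0,"rz":0},
  {"dx":0,"dy":0,"dz":0,"rx":0,"ry":0,"rz":0},
])

```text
clock: 9.73
tcp_pos: [0.5371, -0.3336, 0.0206]
orientation: [2.22, 2.222, 0.0]
contact_force: [0.6, 0.3, -0.3]
grip_width: 0.0851
gripper_force: 0.0
```

Emit:
send_rows([
  {"dx":-1,"dy":0,"dz":-3,"rx":0,"ry":0,"rz":0},
  {"dx":-1,"dy":0,"dz":-3,"rx":0,"ry":0,"rz":0},
  {"dx":-1,"dy":0,"dz":-3,"rx":0,"ry":0,"rz":0},
])

```text
clock: 9.98
tcp_pos: [0.5356, -0.3334, 0.0169]
orientation: [-2.22, -2.222, 0.0]
contact_force: [-0.3, 0.2, 1.0]
grip_width: 0.0849
gripper_force: 0.0
```

Emit:
send_rows([
  {"dx":0,"dy":0,"dz":0,"rx":0,"ry":0,"rz":0},
  {"dx":0,"dy":0,"dz":0,"rx":0,"ry":0,"rz":0},
  {"dx":0,"dy":0,"dz":0,"rx":0,"ry":0,"rz":0},
  {"dx":0,"dy":0,"dz":0,"rx":0,"ry":0,"rz":0},
  {"dx":0,"dy":0,"dz":0,"rx":0,"ry":0,"rz":0},
], jaw=45)

```text
clock: 10.4
tcp_pos: [0.5361, -0.3335, 0.0178]
orientation: [2.22, 2.223, -0.0]
contact_force: [-1.7, 0.6, 5.5]
grip_width: 0.0567
gripper_force: 42.5
```

Emit:
send_rows([
  {"dx":0,"dy":0,"dz":0,"rx":0,"ry":0,"rz":0},
  {"dx":0,"dy":0,"dz":0,"rx":0,"ry":0,"rz":0},
  {"dx":0,"dy":0,"dz":0,"rx":0,"ry":0,"rz":0},
])

```text
clock: 10.65
tcp_pos: [0.5362, -0.3335, 0.0178]
orientation: [2.22, 2.223, -0.0]
contact_force: [-1.9, 1.5, 4.5]
grip_width: 0.0567
gripper_force: 42.5
```

Emit:
send_rows([
  {"dx":0,"dy":0,"dz":20,"rx":0,"ry":0,"rz":0},
  {"dx":0,"dy":0,"dz":50,"rx":0,"ry":0,"rz":0},
  {"dx":0,"dy":0,"dz":90,"rx":0,"ry":0,"rz":0},
  {"dx":0,"dy":0,"dz":112,"rx":0,"ry":0,"rz":0},
  {"dx":0,"dy":0,"dz":112,"rx":0,"ry":0,"rz":0},
])

```text
clock: 11.07
tcp_pos: [0.5393, -0.3348, 0.1349]
orientation: [2.214, 2.216, 0.004]
contact_force: [1.0, 0.1, -0.2]
grip_width: 0.0565
gripper_force: 43.4
```

Emit:
send_rows([
  {"dx":-12,"dy":149,"dz":0,"rx":0,"ry":0,"rz":0},
  {"dx":-12,"dy":149,"dz":0,"rx":0,"ry":0,"rz":0},
  {"dx":-12,"dy":149,"dz":0,"rx":0,"ry":0,"rz":0},
  {"dx":-12,"dy":149,"dz":0,"rx":0,"ry":0,"rz":0},
  {"dx":-12,"dy":149,"dz":0,"rx":0,"ry":0,"rz":0},
])

```text
clock: 11.48
tcp_pos: [0.5234, -0.1769, 0.1287]
orientation: [-2.207, -2.231, -0.003]
contact_force: [-0.3, 0.2, -0.5]
grip_width: 0.0566
gripper_force: 43.4
```

Emit:
send_rows([
  {"dx":-11,"dy":149,"dz":0,"rx":0,"ry":0,"rz":0},
  {"dx":-11,"dy":149,"dz":0,"rx":0,"ry":0,"rz":0},
  {"dx":-11,"dy":149,"dz":0,"rx":0,"ry":0,"rz":0},
  {"dx":-11,"dy":149,"dz":0,"rx":0,"ry":0,"rz":0},
  {"dx":-11,"dy":149,"dz":0,"rx":0,"ry":0,"rz":0},
])

```text
clock: 11.9
tcp_pos: [0.5123, -0.0289, 0.129]
orientation: [-2.209, -2.231, -0.003]
contact_force: [0.4, -0.6, -0.3]
grip_width: 0.0567
gripper_force: 43.3
```

Emit:
send_rows([
  {"dx":0,"dy":0,"dz":0,"rx":0,"ry":0,"rz":0},
  {"dx":0,"dy":0,"dz":0,"rx":0,"ry":0,"rz":0},
  {"dx":0,"dy":0,"dz":0,"rx":0,"ry":0,"rz":0},
  {"dx":0,"dy":0,"dz":0,"rx":0,"ry":0,"rz":0},
  {"dx":0,"dy":0,"dz":0,"rx":0,"ry":0,"rz":0},
])

```text
clock: 12.32
tcp_pos: [0.513, -0.0368, 0.1291]
orientation: [-2.223, -2.22, 0.001]
contact_force: [-0.3, 0.1, -0.1]
grip_width: 0.0567
gripper_force: 43.3
```

Emit:
send_rows([
  {"dx":0,"dy":0,"dz":0,"rx":0,"ry":0,"rz":0},
  {"dx":0,"dy":0,"dz":0,"rx":0,"ry":0,"rz":0},
  {"dx":0,"dy":0,"dz":0,"rx":0,"ry":0,"rz":0},
])

```text
clock: 12.57
tcp_pos: [0.5131, -0.0357, 0.1293]
orientation: [2.221, 2.222, 0.0]
contact_force: [0.4, -0.1, -0.5]
grip_width: 0.0564
gripper_force: 43.3
```

Emit:
send_rows([
  {"dx":0,"dy":0.5,"dz":-10,"rx":0,"ry":0,"rz":0},
  {"dx":0,"dy":0.5,"dz":-18,"rx":0,"ry":0,"rz":0},
  {"dx":0,"dy":0.5,"dz":-22,"rx":0,"ry":0,"rz":0},
  {"dx":0,"dy":0.5,"dz":-22,"rx":0,"ry":0,"rz":0},
  {"dx":0,"dy":0.5,"dz":-22,"rx":0,"ry":0,"rz":0},
])

```text
clock: 12.98
tcp_pos: [0.5126, -0.0349, 0.1067]
orientation: [-2.219, -2.222, 0.001]
contact_force: [-0.5, -0.6, -1.0]
grip_width: 0.0567
gripper_force: 43.4
```

Emit:
send_rows([
  {"dx":0,"dy":0,"dz":-2,"rx":0,"ry":0,"rz":0},
  {"dx":0,"dy":0,"dz":-4,"rx":0,"ry":0,"rz":0},
  {"dx":0,"dy":0,"dz":-5,"rx":0,"ry":0,"rz":0},
  {"dx":0,"dy":0,"dz":-5,"rx":0,"ry":0,"rz":0},
  {"dx":0,"dy":0,"dz":-5,"rx":0,"ry":0,"rz":0},
])

```text
clock: 13.4
tcp_pos: [0.513, -0.035, 0.1023]
orientation: [2.22, 2.223, 0.0]
contact_force: [-0.4, 0.2, -2.0]
grip_width: 0.0571
gripper_force: 43.4
```

Emit:
send_rows([
  {"dx":0,"dy":0,"dz":-2,"rx":0,"ry":0,"rz":0},
  {"dx":0,"dy":0,"dz":-4,"rx":0,"ry":0,"rz":0},
  {"dx":0,"dy":0,"dz":-5,"rx":0,"ry":0,"rz":0},
  {"dx":0,"dy":0,"dz":-5,"rx":0,"ry":0,"rz":0},
  {"dx":0,"dy":0,"dz":-5,"rx":0,"ry":0,"rz":0},
])

```text
clock: 13.82
tcp_pos: [0.5133, -0.035, 0.0987]
orientation: [2.219, 2.222, -0.001]
contact_force: [-5.1, -0.4, 14.2]
grip_width: 0.0566
gripper_force: 44.8
```

Emit:
send_rows([
  {"dx":0,"dy":0,"dz":2,"rx":0,"ry":0,"rz":0},
  {"dx":0,"dy":0,"dz":2,"rx":0,"ry":0,"rz":0},
  {"dx":0,"dy":0,"dz":2,"rx":0,"ry":0,"rz":0},
  {"dx":0,"dy":0,"dz":2,"rx":0,"ry":0,"rz":0},
  {"dx":0,"dy":0,"dz":2,"rx":0,"ry":0,"rz":0},
], jaw=85)

```text
clock: 14.23
tcp_pos: [0.513, -0.035, 0.0991]
orientation: [-2.22, -2.223, 0.0]
contact_force: [0.5, -0.0, -0.2]
grip_width: 0.085
gripper_force: 0.0
```

Emit:
send_rows([
  {"dx":0,"dy":0,"dz":25,"rx":0,"ry":0,"rz":0},
  {"dx":0,"dy":0,"dz":60,"rx":0,"ry":0,"rz":0},
  {"dx":0,"dy":0,"dz":60,"rx":0,"ry":0,"rz":0},
])

```text
clock: 14.48
tcp_pos: [0.5163, -0.0344, 0.1642]
orientation: [2.216, 2.219, 0.009]
contact_force: [1.1, -0.3, 0.6]
grip_width: 0.085
gripper_force: 0.0
```

Emit:
send_rows([
  {"dx":86,"dy":-177,"dz":0,"rx":0,"ry":0,"rz":0},
  {"dx":86,"dy":-177,"dz":0,"rx":0,"ry":0,"rz":0},
  {"dx":86,"dy":-177,"dz":0,"rx":0,"ry":0,"rz":0},
  {"dx":86,"dy":-177,"dz":0,"rx":0,"ry":0,"rz":0},
  {"dx":86,"dy":-177,"dz":0,"rx":0,"ry":0,"rz":0},
])

```text
clock: 14.9
tcp_pos: [0.5998, -0.2165, 0.159]
orientation: [2.223, 2.218, -0.001]
contact_force: [0.7, 0.1, -0.8]
grip_width: 0.0852
gripper_force: 0.0
```

Emit:
send_rows([
  {"dx":0,"dy":0,"dz":-35,"rx":0,"ry":0,"rz":0},
  {"dx":0,"dy":0,"dz":-70,"rx":0,"ry":0,"rz":0},
  {"dx":0,"dy":0,"dz":-90,"rx":0,"ry":0,"rz":0},
  {"dx":0,"dy":0,"dz":-90,"rx":0,"ry":0,"rz":0},
  {"dx":0,"dy":0,"dz":-90,"rx":0,"ry":0,"rz":0},
])

```text
clock: 15.32
tcp_pos: [0.5984, -0.2116, 0.0684]
orientation: [-2.218, -2.221, 0.001]
contact_force: [-0.2, 0.0, 1.1]
grip_width: 0.0853
gripper_force: 0.0
```

```bash
python3 -c "
from h import *
tower(.103)"
```

```text
top few 2
scene [ 0.5148 -0.0352] 0.0273 127 z 0.1034 tilt deg [0.4 0.3]
tcp [ 0.6003 -0.2119  0.071 ] [2.218e+00 2.222e+00 2.000e-03]
```

Emit:
send_rows([
  {"dx":-0.5,"dy":0,"dz":-25,"rx":0,"ry":0,"rz":0},
  {"dx":-0.5,"dy":0,"dz":-42,"rx":0,"ry":0,"rz":0},
  {"dx":-0.5,"dy":0,"dz":-51,"rx":0,"ry":0,"rz":0},
  {"dx":-0.5,"dy":0,"dz":-51,"rx":0,"ry":0,"rz":0},
  {"dx":-0.5,"dy":0,"dz":-51,"rx":0,"ry":0,"rz":0},
])

```text
clock: 15.83
tcp_pos: [0.5993, -0.212, 0.0195]
orientation: [2.219, 2.222, 0.001]
contact_force: [-0.2, -0.1, 0.6]
grip_width: 0.0846
gripper_force: 0.0
```

Emit:
send_rows([
  {"dx":0,"dy":0,"dz":0,"rx":0,"ry":0,"rz":0},
  {"dx":0,"dy":0,"dz":0,"rx":0,"ry":0,"rz":0},
  {"dx":0,"dy":0,"dz":0,"rx":0,"ry":0,"rz":0},
  {"dx":0,"dy":0,"dz":0,"rx":0,"ry":0,"rz":0},
  {"dx":0,"dy":0,"dz":0,"rx":0,"ry":0,"rz":0},
])

```text
clock: 16.25
tcp_pos: [0.5987, -0.2121, 0.0187]
orientation: [2.22, 2.222, 0.0]
contact_force: [0.5, -0.2, -0.3]
grip_width: 0.0853
gripper_force: 0.0
```

Emit:
send_rows([
  {"dx":0,"dy":0,"dz":0,"rx":0,"ry":0,"rz":0},
  {"dx":0,"dy":0,"dz":0,"rx":0,"ry":0,"rz":0},
  {"dx":0,"dy":0,"dz":0,"rx":0,"ry":0,"rz":0},
  {"dx":0,"dy":0,"dz":0,"rx":0,"ry":0,"rz":0},
  {"dx":0,"dy":0,"dz":0,"rx":0,"ry":0,"rz":0},
], jaw=45)

```text
clock: 16.67
tcp_pos: [0.5986, -0.212, 0.0188]
orientation: [2.22, 2.223, -0.0]
contact_force: [-1.0, -0.7, 5.8]
grip_width: 0.0568
gripper_force: 42.4
```

Emit:
send_rows([
  {"dx":0,"dy":0,"dz":0,"rx":0,"ry":0,"rz":0},
  {"dx":0,"dy":0,"dz":0,"rx":0,"ry":0,"rz":0},
  {"dx":0,"dy":0,"dz":0,"rx":0,"ry":0,"rz":0},
])

```text
clock: 16.92
tcp_pos: [0.5986, -0.2121, 0.0188]
orientation: [2.22, 2.222, -0.0]
contact_force: [-1.5, 1.6, 4.7]
grip_width: 0.0571
gripper_force: 42.4
```

Emit:
send_rows([
  {"dx":0,"dy":0,"dz":20,"rx":0,"ry":0,"rz":0},
  {"dx":0,"dy":0,"dz":55,"rx":0,"ry":0,"rz":0},
  {"dx":0,"dy":0,"dz":95,"rx":0,"ry":0,"rz":0},
  {"dx":0,"dy":0,"dz":125,"rx":0,"ry":0,"rz":0},
  {"dx":0,"dy":0,"dz":125,"rx":0,"ry":0,"rz":0},
])

```text
clock: 17.33
tcp_pos: [0.6025, -0.2125, 0.1501]
orientation: [2.214, 2.216, 0.008]
contact_force: [1.5, 1.1, -0.8]
grip_width: 0.0566
gripper_force: 43.4
```

Emit:
send_rows([
  {"dx":-85.5,"dy":177,"dz":0,"rx":0,"ry":0,"rz":0},
  {"dx":-85.5,"dy":177,"dz":0,"rx":0,"ry":0,"rz":0},
  {"dx":-85.5,"dy":177,"dz":0,"rx":0,"ry":0,"rz":0},
  {"dx":-85.5,"dy":177,"dz":0,"rx":0,"ry":0,"rz":0},
  {"dx":-85.5,"dy":177,"dz":0,"rx":0,"ry":0,"rz":0},
])

```text
clock: 17.75
tcp_pos: [0.5106, -0.0317, 0.1428]
orientation: [-2.216, -2.224, 0.001]
contact_force: [-0.1, 1.8, -1.2]
grip_width: 0.0566
gripper_force: 43.4
```

Emit:
send_rows([
  {"dx":0,"dy":0,"dz":0,"rx":0,"ry":0,"rz":0},
  {"dx":0,"dy":0,"dz":0,"rx":0,"ry":0,"rz":0},
  {"dx":0,"dy":0,"dz":0,"rx":0,"ry":0,"rz":0},
  {"dx":0,"dy":0,"dz":0,"rx":0,"ry":0,"rz":0},
  {"dx":0,"dy":0,"dz":0,"rx":0,"ry":0,"rz":0},
])

```text
clock: 18.17
tcp_pos: [0.5134, -0.0364, 0.143]
orientation: [-2.223, -2.22, 0.0]
contact_force: [-0.3, -0.3, -0.5]
grip_width: 0.057
gripper_force: 43.4
```

Emit:
send_rows([
  {"dx":0,"dy":0,"dz":0,"rx":0,"ry":0,"rz":0},
  {"dx":0,"dy":0,"dz":0,"rx":0,"ry":0,"rz":0},
  {"dx":0,"dy":0,"dz":0,"rx":0,"ry":0,"rz":0},
])

```text
clock: 18.42
tcp_pos: [0.5131, -0.0354, 0.1432]
orientation: [-2.221, -2.222, 0.0]
contact_force: [-0.5, -0.2, -1.6]
grip_width: 0.0568
gripper_force: 43.4
```

Emit:
send_rows([
  {"dx":0,"dy":0,"dz":-10,"rx":0,"ry":0,"rz":0},
  {"dx":0,"dy":0,"dz":-16,"rx":0,"ry":0,"rz":0},
  {"dx":0,"dy":0,"dz":-19.5,"rx":0,"ry":0,"rz":0},
  {"dx":0,"dy":0,"dz":-19.5,"rx":0,"ry":0,"rz":0},
  {"dx":0,"dy":0,"dz":-19.5,"rx":0,"ry":0,"rz":0},
])

```text
clock: 18.83
tcp_pos: [0.5127, -0.0349, 0.1233]
orientation: [-2.219, -2.222, 0.001]
contact_force: [-0.3, 0.9, -0.5]
grip_width: 0.0569
gripper_force: 43.4
```

Emit:
send_rows([
  {"dx":0,"dy":0,"dz":-2,"rx":0,"ry":0,"rz":0},
  {"dx":0,"dy":0,"dz":-4,"rx":0,"ry":0,"rz":0},
  {"dx":0,"dy":0,"dz":-5,"rx":0,"ry":0,"rz":0},
  {"dx":0,"dy":0,"dz":-5,"rx":0,"ry":0,"rz":0},
  {"dx":0,"dy":0,"dz":-5,"rx":0,"ry":0,"rz":0},
])

```text
clock: 19.25
tcp_pos: [0.513, -0.035, 0.1188]
orientation: [-2.22, -2.223, -0.0]
contact_force: [-0.0, -0.1, -0.3]
grip_width: 0.0572
gripper_force: 43.4
```

Emit:
send_rows([
  {"dx":0,"dy":0,"dz":-2,"rx":0,"ry":0,"rz":0},
  {"dx":0,"dy":0,"dz":-4,"rx":0,"ry":0,"rz":0},
  {"dx":0,"dy":0,"dz":-5,"rx":0,"ry":0,"rz":0},
  {"dx":0,"dy":0,"dz":-5,"rx":0,"ry":0,"rz":0},
  {"dx":0,"dy":0,"dz":-5,"rx":0,"ry":0,"rz":0},
])

```text
clock: 19.67
tcp_pos: [0.5134, -0.035, 0.1156]
orientation: [2.219, 2.222, -0.001]
contact_force: [-7.0, -0.7, 19.7]
grip_width: 0.0573
gripper_force: 45.2
```

Emit:
send_rows([
  {"dx":0,"dy":0,"dz":2,"rx":0,"ry":0,"rz":0},
  {"dx":0,"dy":0,"dz":2,"rx":0,"ry":0,"rz":0},
  {"dx":0,"dy":0,"dz":2,"rx":0,"ry":0,"rz":0},
  {"dx":0,"dy":0,"dz":2,"rx":0,"ry":0,"rz":0},
  {"dx":0,"dy":0,"dz":2,"rx":0,"ry":0,"rz":0},
], jaw=85)

```text
clock: 20.08
tcp_pos: [0.5129, -0.035, 0.1155]
orientation: [-2.22, -2.222, 0.0]
contact_force: [0.4, -0.0, -0.1]
grip_width: 0.0852
gripper_force: 0.0
```

Emit:
send_rows([
  {"dx":0,"dy":0,"dz":25,"rx":0,"ry":0,"rz":0},
  {"dx":0,"dy":0,"dz":60,"rx":0,"ry":0,"rz":0},
  {"dx":0,"dy":0,"dz":60,"rx":0,"ry":0,"rz":0},
])

```text
clock: 20.33
tcp_pos: [0.5163, -0.0344, 0.1807]
orientation: [2.216, 2.219, 0.009]
contact_force: [1.7, 0.8, 0.5]
grip_width: 0.0848
gripper_force: 0.0
```

Emit:
send_rows([
  {"dx":-60,"dy":180,"dz":0,"rx":0,"ry":0,"rz":0},
  {"dx":-60,"dy":180,"dz":0,"rx":0,"ry":0,"rz":0},
  {"dx":-60,"dy":180,"dz":0,"rx":0,"ry":0,"rz":0},
  {"dx":-60,"dy":180,"dz":0,"rx":0,"ry":0,"rz":0},
  {"dx":-60,"dy":180,"dz":0,"rx":0,"ry":0,"rz":0},
])

```text
clock: 20.75
tcp_pos: [0.4512, 0.1496, 0.1761]
orientation: [-2.215, -2.227, -0.003]
contact_force: [-0.5, 1.3, 0.8]
grip_width: 0.0846
gripper_force: 0.0
```

Emit:
send_rows([
  {"dx":-12,"dy":34,"dz":0,"rx":0,"ry":0,"rz":0},
  {"dx":-12,"dy":34,"dz":-35,"rx":0,"ry":0,"rz":0},
  {"dx":-12,"dy":34,"dz":-70,"rx":0,"ry":0,"rz":0},
  {"dx":-12,"dy":34,"dz":-100,"rx":0,"ry":0,"rz":0},
  {"dx":-12,"dy":34,"dz":-100,"rx":0,"ry":0,"rz":0},
])

```text
clock: 21.17
tcp_pos: [0.4376, 0.1775, 0.0712]
orientation: [-2.216, -2.221, 0.012]
contact_force: [-0.4, -0.4, 0.1]
grip_width: 0.0849
gripper_force: 0.0
```

```bash
python3 -c "
from h import *
tower(.123)"
```

```text
top [ 0.5131 -0.0357] 0.0281 12 z 0.1224 tilt deg [ 3.7 -2. ]
scene [ 0.5151 -0.0351] 0.0275 110 z 0.1232 tilt deg [0.5 0.1]
tcp [0.4404 0.1791 0.0756] [-2.219 -2.222  0.003]
```

Emit:
send_rows([
  {"dx":0.5,"dy":0,"dz":-25,"rx":0,"ry":0,"rz":0},
  {"dx":0.5,"dy":0,"dz":-45,"rx":0,"ry":0,"rz":0},
  {"dx":0.5,"dy":0,"dz":-55,"rx":0,"ry":0,"rz":0},
  {"dx":0.5,"dy":0,"dz":-55,"rx":0,"ry":0,"rz":0},
  {"dx":0.5,"dy":0,"dz":-55,"rx":0,"ry":0,"rz":0},
])

```text
clock: 21.68
tcp_pos: [0.4423, 0.1794, 0.022]
orientation: [2.22, 2.222, 0.002]
contact_force: [-0.9, -0.5, -0.4]
grip_width: 0.0849
gripper_force: 0.0
```

Emit:
send_rows([
  {"dx":0,"dy":0,"dz":0,"rx":0,"ry":0,"rz":0},
  {"dx":0,"dy":0,"dz":0,"rx":0,"ry":0,"rz":0},
  {"dx":0,"dy":0,"dz":0,"rx":0,"ry":0,"rz":0},
  {"dx":0,"dy":0,"dz":0,"rx":0,"ry":0,"rz":0},
  {"dx":0,"dy":0,"dz":0,"rx":0,"ry":0,"rz":0},
])

```text
clock: 22.1
tcp_pos: [0.4418, 0.1791, 0.0212]
orientation: [2.22, 2.222, 0.001]
contact_force: [-0.4, 0.3, 0.6]
grip_width: 0.0845
gripper_force: 0.0
```

Emit:
send_rows([
  {"dx":0,"dy":0,"dz":0,"rx":0,"ry":0,"rz":0},
  {"dx":0,"dy":0,"dz":0,"rx":0,"ry":0,"rz":0},
  {"dx":0,"dy":0,"dz":0,"rx":0,"ry":0,"rz":0},
  {"dx":0,"dy":0,"dz":0,"rx":0,"ry":0,"rz":0},
  {"dx":0,"dy":0,"dz":0,"rx":0,"ry":0,"rz":0},
], jaw=45)

```text
clock: 22.52
tcp_pos: [0.4416, 0.179, 0.0211]
orientation: [2.22, 2.222, -0.0]
contact_force: [-0.6, -0.7, 5.2]
grip_width: 0.057
gripper_force: 42.2
```

Emit:
send_rows([
  {"dx":0,"dy":0,"dz":0,"rx":0,"ry":0,"rz":0},
  {"dx":0,"dy":0,"dz":0,"rx":0,"ry":0,"rz":0},
  {"dx":0,"dy":0,"dz":0,"rx":0,"ry":0,"rz":0},
])

```text
clock: 22.77
tcp_pos: [0.4416, 0.179, 0.0211]
orientation: [2.22, 2.222, -0.0]
contact_force: [-0.5, 0.0, 5.2]
grip_width: 0.057
gripper_force: 42.2
```

Emit:
send_rows([
  {"dx":0,"dy":0,"dz":25,"rx":0,"ry":0,"rz":0},
  {"dx":0,"dy":0,"dz":65,"rx":0,"ry":0,"rz":0},
  {"dx":0,"dy":0,"dz":105,"rx":0,"ry":0,"rz":0},
  {"dx":0,"dy":0,"dz":145,"rx":0,"ry":0,"rz":0},
  {"dx":0,"dy":0,"dz":145,"rx":0,"ry":0,"rz":0},
])

```text
clock: 23.18
tcp_pos: [0.4449, 0.1815, 0.1724]
orientation: [2.217, 2.22, 0.016]
contact_force: [1.3, 0.6, -1.4]
grip_width: 0.057
gripper_force: 43.9
```

Emit:
send_rows([
  {"dx":60,"dy":-180,"dz":0,"rx":0,"ry":0,"rz":0},
  {"dx":60,"dy":-180,"dz":0,"rx":0,"ry":0,"rz":0},
  {"dx":60,"dy":-180,"dz":0,"rx":0,"ry":0,"rz":0},
  {"dx":60,"dy":-180,"dz":0,"rx":0,"ry":0,"rz":0},
  {"dx":60,"dy":-180,"dz":0,"rx":0,"ry":0,"rz":0},
])

```text
clock: 23.6
tcp_pos: [0.5022, -0.0064, 0.1655]
orientation: [2.225, 2.216, -0.003]
contact_force: [-0.9, -0.4, -0.9]
grip_width: 0.0567
gripper_force: 43.8
```

Emit:
send_rows([
  {"dx":11.5,"dy":-34,"dz":0,"rx":0,"ry":0,"rz":0},
  {"dx":11.5,"dy":-34,"dz":0,"rx":0,"ry":0,"rz":0},
  {"dx":11.5,"dy":-34,"dz":0,"rx":0,"ry":0,"rz":0},
  {"dx":11.5,"dy":-34,"dz":0,"rx":0,"ry":0,"rz":0},
  {"dx":11.5,"dy":-34,"dz":0,"rx":0,"ry":0,"rz":0},
])

```text
clock: 24.02
tcp_pos: [0.5126, -0.0336, 0.1657]
orientation: [-2.217, -2.225, -0.0]
contact_force: [0.4, 0.3, -0.4]
grip_width: 0.0567
gripper_force: 43.8
```

Emit:
send_rows([
  {"dx":0,"dy":0,"dz":0,"rx":0,"ry":0,"rz":0},
  {"dx":0,"dy":0,"dz":0,"rx":0,"ry":0,"rz":0},
  {"dx":0,"dy":0,"dz":0,"rx":0,"ry":0,"rz":0},
  {"dx":0,"dy":0,"dz":0,"rx":0,"ry":0,"rz":0},
])

```text
clock: 24.35
tcp_pos: [0.513, -0.0345, 0.1659]
orientation: [2.219, 2.224, 0.0]
contact_force: [-0.7, -1.0, -0.1]
grip_width: 0.0569
gripper_force: 43.8
```

Emit:
send_rows([
  {"dx":0,"dy":-0.5,"dz":-10,"rx":0,"ry":0,"rz":0},
  {"dx":0,"dy":-0.5,"dz":-16,"rx":0,"ry":0,"rz":0},
  {"dx":0,"dy":-0.5,"dz":-19.5,"rx":0,"ry":0,"rz":0},
  {"dx":0,"dy":-0.5,"dz":-19.5,"rx":0,"ry":0,"rz":0},
  {"dx":0,"dy":-0.5,"dz":-19.5,"rx":0,"ry":0,"rz":0},
])

```text
clock: 24.77
tcp_pos: [0.5127, -0.0355, 0.1458]
orientation: [-2.219, -2.222, 0.001]
contact_force: [-0.7, -0.4, -0.5]
grip_width: 0.0564
gripper_force: 43.8
```

Emit:
send_rows([
  {"dx":0,"dy":0,"dz":-2,"rx":0,"ry":0,"rz":0},
  {"dx":0,"dy":0,"dz":-4,"rx":0,"ry":0,"rz":0},
  {"dx":0,"dy":0,"dz":-5,"rx":0,"ry":0,"rz":0},
  {"dx":0,"dy":0,"dz":-5,"rx":0,"ry":0,"rz":0},
  {"dx":0,"dy":0,"dz":-5,"rx":0,"ry":0,"rz":0},
])

```text
clock: 25.18
tcp_pos: [0.5131, -0.0355, 0.1413]
orientation: [2.22, 2.223, 0.0]
contact_force: [-0.2, -0.1, -1.8]
grip_width: 0.0566
gripper_force: 43.8
```

Emit:
send_rows([
  {"dx":0,"dy":0,"dz":-2,"rx":0,"ry":0,"rz":0},
  {"dx":0,"dy":0,"dz":-4,"rx":0,"ry":0,"rz":0},
  {"dx":0,"dy":0,"dz":-4.5,"rx":0,"ry":0,"rz":0},
  {"dx":0,"dy":0,"dz":-4.5,"rx":0,"ry":0,"rz":0},
  {"dx":0,"dy":0,"dz":-4.5,"rx":0,"ry":0,"rz":0},
])

```text
clock: 25.6
tcp_pos: [0.5134, -0.0354, 0.138]
orientation: [2.22, 2.222, -0.0]
contact_force: [-4.0, -0.7, 12.1]
grip_width: 0.0567
gripper_force: 45.2
```

Emit:
send_rows([
  {"dx":0,"dy":0,"dz":2,"rx":0,"ry":0,"rz":0},
  {"dx":0,"dy":0,"dz":2,"rx":0,"ry":0,"rz":0},
  {"dx":0,"dy":0,"dz":2,"rx":0,"ry":0,"rz":0},
  {"dx":0,"dy":0,"dz":2,"rx":0,"ry":0,"rz":0},
  {"dx":0,"dy":0,"dz":2,"rx":0,"ry":0,"rz":0},
], jaw=85)

```text
clock: 26.02
tcp_pos: [0.5129, -0.0355, 0.1386]
orientation: [-2.22, -2.222, 0.0]
contact_force: [0.1, 0.5, 0.0]
grip_width: 0.085
gripper_force: 0.0
```

Emit:
send_rows([
  {"dx":0,"dy":0,"dz":25,"rx":0,"ry":0,"rz":0},
  {"dx":0,"dy":0,"dz":60,"rx":0,"ry":0,"rz":0},
  {"dx":0,"dy":0,"dz":60,"rx":0,"ry":0,"rz":0},
])

```text
clock: 26.27
tcp_pos: [0.5163, -0.0349, 0.2039]
orientation: [2.216, 2.219, 0.009]
contact_force: [0.6, 0.2, 0.2]
grip_width: 0.0852
gripper_force: 0.0
```

Emit:
send_rows([
  {"dx":-61,"dy":-177,"dz":0,"rx":0,"ry":0,"rz":0},
  {"dx":-61,"dy":-177,"dz":0,"rx":0,"ry":0,"rz":0},
  {"dx":-61,"dy":-177,"dz":0,"rx":0,"ry":0,"rz":0},
  {"dx":-61,"dy":-177,"dz":0,"rx":0,"ry":0,"rz":0},
  {"dx":-61,"dy":-177,"dz":0,"rx":0,"ry":0,"rz":0},
], jaw=50)

```text
clock: 26.68
tcp_pos: [0.4495, -0.2178, 0.1985]
orientation: [2.226, 2.216, -0.004]
contact_force: [0.5, 0.7, -0.0]
grip_width: 0.05
gripper_force: 0.0
```

Emit:
send_rows([
  {"dx":0,"dy":0,"dz":-35,"rx":0,"ry":0,"rz":0},
  {"dx":0,"dy":0,"dz":-70,"rx":0,"ry":0,"rz":0},
  {"dx":0,"dy":0,"dz":-100,"rx":0,"ry":0,"rz":0},
  {"dx":0,"dy":0,"dz":-130,"rx":0,"ry":0,"rz":0},
  {"dx":0,"dy":0,"dz":-130,"rx":0,"ry":0,"rz":0},
])

```text
clock: 27.1
tcp_pos: [0.4485, -0.2112, 0.0641]
orientation: [-2.214, -2.217, 0.004]
contact_force: [-1.2, 0.8, -0.2]
grip_width: 0.0502
gripper_force: 0.0
```

```bash
python3 -c "
from h import *
tower(.147)"
```

```text
top [ 0.5125 -0.0347] 0.0276 18 z 0.1466 tilt deg [-0.5 -0.9]
scene [ 0.5152 -0.0345] 0.0273 115 z 0.1473 tilt deg [ 0.4 -0.2]
tcp [ 0.4517 -0.212   0.0685] [-2.218e+00 -2.222e+00  1.000e-03]
```

Emit:
send_rows([
  {"dx":-0.5,"dy":0,"dz":-20,"rx":0,"ry":0,"rz":0},
  {"dx":-0.5,"dy":0,"dz":-34,"rx":0,"ry":0,"rz":0},
  {"dx":-0.5,"dy":0,"dz":-41,"rx":0,"ry":0,"rz":0},
  {"dx":-0.5,"dy":0,"dz":-41,"rx":0,"ry":0,"rz":0},
  {"dx":-0.5,"dy":0,"dz":-41,"rx":0,"ry":0,"rz":0},
])

```text
clock: 27.62
tcp_pos: [0.4525, -0.2127, 0.0291]
orientation: [2.219, 2.222, 0.001]
contact_force: [-0.2, -0.4, -0.1]
grip_width: 0.05
gripper_force: 0.0
```

Emit:
send_rows([
  {"dx":0,"dy":0,"dz":0,"rx":0,"ry":0,"rz":0},
  {"dx":0,"dy":0,"dz":0,"rx":0,"ry":0,"rz":0},
  {"dx":0,"dy":0,"dz":0,"rx":0,"ry":0,"rz":0},
  {"dx":0,"dy":0,"dz":0,"rx":0,"ry":0,"rz":0},
])

```text
clock: 27.95
tcp_pos: [0.4518, -0.2127, 0.0284]
orientation: [2.22, 2.222, 0.0]
contact_force: [0.3, 0.7, 0.6]
grip_width: 0.0501
gripper_force: 0.0
```

Emit:
send_rows([
  {"dx":0,"dy":0.5,"dz":-2,"rx":0,"ry":0,"rz":0},
  {"dx":0,"dy":0.5,"dz":-2,"rx":0,"ry":0,"rz":0},
  {"dx":0,"dy":0.5,"dz":-2,"rx":0,"ry":0,"rz":0},
])

```text
clock: 28.2
tcp_pos: [0.4514, -0.2119, 0.0257]
orientation: [-2.22, -2.223, 0.0]
contact_force: [0.8, -1.1, 0.0]
grip_width: 0.0498
gripper_force: 0.0
```

Emit:
send_rows([
  {"dx":0,"dy":0,"dz":0,"rx":0,"ry":0,"rz":0},
  {"dx":0,"dy":0,"dz":0,"rx":0,"ry":0,"rz":0},
  {"dx":0,"dy":0,"dz":0,"rx":0,"ry":0,"rz":0},
  {"dx":0,"dy":0,"dz":0,"rx":0,"ry":0,"rz":0},
  {"dx":0,"dy":0,"dz":0,"rx":0,"ry":0,"rz":0},
], jaw=8)

```text
clock: 28.62
tcp_pos: [0.4516, -0.212, 0.0259]
orientation: [2.22, 2.223, 0.0]
contact_force: [-0.8, 0.3, 2.8]
grip_width: 0.017
gripper_force: 39.0
```

Emit:
send_rows([
  {"dx":0,"dy":0,"dz":0,"rx":0,"ry":0,"rz":0},
  {"dx":0,"dy":0,"dz":0,"rx":0,"ry":0,"rz":0},
  {"dx":0,"dy":0,"dz":0,"rx":0,"ry":0,"rz":0},
])

```text
clock: 28.87
tcp_pos: [0.4516, -0.212, 0.0259]
orientation: [2.22, 2.223, 0.0]
contact_force: [-1.0, -0.2, 4.7]
grip_width: 0.0169
gripper_force: 39.1
```

Emit:
send_rows([
  {"dx":0,"dy":0,"dz":25,"rx":0,"ry":0,"rz":0},
  {"dx":0,"dy":0,"dz":60,"rx":0,"ry":0,"rz":0},
  {"dx":0,"dy":0,"dz":100,"rx":0,"ry":0,"rz":0},
  {"dx":0,"dy":0,"dz":140,"rx":0,"ry":0,"rz":0},
  {"dx":0,"dy":0,"dz":167,"rx":0,"ry":0,"rz":0},
])

```text
clock: 29.28
tcp_pos: [0.4523, -0.212, 0.1959]
orientation: [2.218, 2.221, 0.002]
contact_force: [1.1, -0.4, -1.3]
grip_width: 0.0174
gripper_force: 39.5
```

Emit:
send_rows([
  {"dx":0,"dy":0,"dz":0,"rx":0,"ry":0,"rz":0},
  {"dx":61.5,"dy":177,"dz":0,"rx":0,"ry":0,"rz":0},
  {"dx":61.5,"dy":177,"dz":0,"rx":0,"ry":0,"rz":0},
  {"dx":61.5,"dy":177,"dz":0,"rx":0,"ry":0,"rz":0},
  {"dx":61.5,"dy":177,"dz":0,"rx":0,"ry":0,"rz":0},
])

```text
clock: 29.7
tcp_pos: [0.506, -0.0532, 0.192]
orientation: [-2.221, -2.221, 0.001]
contact_force: [0.9, 0.4, -1.2]
grip_width: 0.0169
gripper_force: 39.4
```

Emit:
send_rows([
  {"dx":6.5,"dy":19.5,"dz":0,"rx":0,"ry":0,"rz":0},
  {"dx":6.5,"dy":19.5,"dz":0,"rx":0,"ry":0,"rz":0},
  {"dx":6.5,"dy":19.5,"dz":0,"rx":0,"ry":0,"rz":0},
  {"dx":6.5,"dy":19.5,"dz":0,"rx":0,"ry":0,"rz":0},
  {"dx":6.5,"dy":19.5,"dz":0,"rx":0,"ry":0,"rz":0},
])

```text
clock: 30.12
tcp_pos: [0.512, -0.0368, 0.1921]
orientation: [-2.223, -2.22, 0.002]
contact_force: [-0.5, -0.3, -1.5]
grip_width: 0.0172
gripper_force: 39.4
```

Emit:
send_rows([
  {"dx":6.5,"dy":19.5,"dz":0,"rx":0,"ry":0,"rz":0},
])

```text
clock: 30.2
tcp_pos: [0.5179, -0.0215, 0.1918]
orientation: [2.229, 2.213, -0.007]
contact_force: [-0.6, -0.5, -1.2]
grip_width: 0.017
gripper_force: 39.4
```

Run:
```python
from h import *
f=r.grab_frame("scene"); print(r.get_obs()["tcp_pos"].round(4))
cv2.imwrite('pics/lid.png',cv2.resize(f["frame"][110:260,253:413],None,fx=4,fy=4,interpolation=cv2.INTER_CUBIC))
```

```text
[ 0.5198 -0.0143  0.1927]
```

View pics/lid.png

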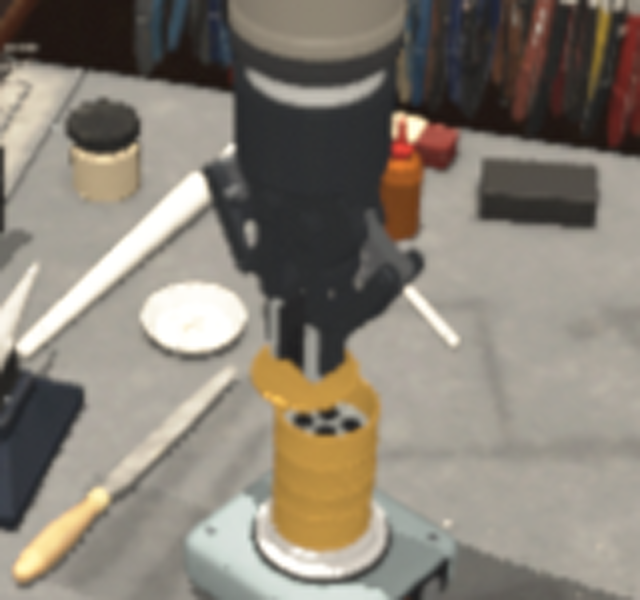

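The crop shows the tower straight and level, with the coarse sieve's rim at (325,410). The lid at (305,378) is 20 mm too far because I sent the last row a second time. I'll move back.

Emit:
send_rows([
  {"dx":-6.5,"dy":-19.5,"dz":0,"rx":0,"ry":0,"rz":0},
  {"dx":-6.5,"dy":-19.5,"dz":0,"rx":0,"ry":0,"rz":0},
  {"dx":-6.5,"dy":-19.5,"dz":0,"rx":0,"ry":0,"rz":0},
  {"dx":-6.5,"dy":-19.5,"dz":0,"rx":0,"ry":0,"rz":0},
  {"dx":-6.5,"dy":-19.5,"dz":0,"rx":0,"ry":0,"rz":0},
])

```text
clock: 30.67
tcp_pos: [0.5128, -0.0351, 0.1929]
orientation: [2.221, 2.222, 0.0]
contact_force: [-0.2, -0.3, -1.1]
grip_width: 0.017
gripper_force: 39.4
```

Emit:
send_rows([
  {"dx":0,"dy":0,"dz":0,"rx":0,"ry":0,"rz":0},
  {"dx":0,"dy":0,"dz":0,"rx":0,"ry":0,"rz":0},
  {"dx":0,"dy":0,"dz":0,"rx":0,"ry":0,"rz":0},
  {"dx":0,"dy":0,"dz":0,"rx":0,"ry":0,"rz":0},
  {"dx":0,"dy":0,"dz":0,"rx":0,"ry":0,"rz":0},
])

```text
clock: 31.08
tcp_pos: [0.5128, -0.0349, 0.1928]
orientation: [-2.22, -2.223, -0.0]
contact_force: [0.1, -0.3, -0.1]
grip_width: 0.0171
gripper_force: 39.4
```

Emit:
send_rows([
  {"dx":0,"dy":0,"dz":-9,"rx":0,"ry":0,"rz":0},
  {"dx":0,"dy":0,"dz":-15,"rx":0,"ry":0,"rz":0},
  {"dx":0,"dy":0,"dz":-17.5,"rx":0,"ry":0,"rz":0},
  {"dx":0,"dy":0,"dz":-17.5,"rx":0,"ry":0,"rz":0},
  {"dx":0,"dy":0,"dz":-17.5,"rx":0,"ry":0,"rz":0},
])

```text
clock: 31.5
tcp_pos: [0.5125, -0.035, 0.1749]
orientation: [-2.219, -2.222, 0.001]
contact_force: [-0.2, 0.2, -0.4]
grip_width: 0.0173
gripper_force: 39.5
```

Emit:
send_rows([
  {"dx":0,"dy":0,"dz":-2,"rx":0,"ry":0,"rz":0},
  {"dx":0,"dy":0,"dz":-4,"rx":0,"ry":0,"rz":0},
  {"dx":0,"dy":0,"dz":-5,"rx":0,"ry":0,"rz":0},
  {"dx":0,"dy":0,"dz":-5,"rx":0,"ry":0,"rz":0},
  {"dx":0,"dy":0,"dz":-5,"rx":0,"ry":0,"rz":0},
])

```text
clock: 31.92
tcp_pos: [0.5127, -0.035, 0.1703]
orientation: [-2.22, -2.223, 0.0]
contact_force: [0.7, -0.3, -0.9]
grip_width: 0.0171
gripper_force: 39.5
```

Emit:
send_rows([
  {"dx":0,"dy":0,"dz":-2,"rx":0,"ry":0,"rz":0},
  {"dx":0,"dy":0,"dz":-4,"rx":0,"ry":0,"rz":0},
  {"dx":0,"dy":0,"dz":-5,"rx":0,"ry":0,"rz":0},
  {"dx":0,"dy":0,"dz":-5,"rx":0,"ry":0,"rz":0},
  {"dx":0,"dy":0,"dz":-5,"rx":0,"ry":0,"rz":0},
])

```text
clock: 32.33
tcp_pos: [0.5133, -0.035, 0.1667]
orientation: [2.219, 2.222, 0.0]
contact_force: [-4.6, -1.0, 13.2]
grip_width: 0.0172
gripper_force: 40.7
```

Seated (166.7 mm against 166.9 mm). I'll release, retreat and check.

Emit:
send_rows([
  {"dx":0,"dy":0,"dz":2,"rx":0,"ry":0,"rz":0},
  {"dx":0,"dy":0,"dz":2,"rx":0,"ry":0,"rz":0},
  {"dx":0,"dy":0,"dz":2,"rx":0,"ry":0,"rz":0},
  {"dx":0,"dy":0,"dz":2,"rx":0,"ry":0,"rz":0},
  {"dx":0,"dy":0,"dz":2,"rx":0,"ry":0,"rz":0},
], jaw=60)

```text
clock: 32.75
tcp_pos: [0.5126, -0.035, 0.1671]
orientation: [-2.22, -2.222, 0.0]
contact_force: [-0.7, 0.5, 0.6]
grip_width: 0.0603
gripper_force: 0.0
```

Emit:
send_rows([
  {"dx":0,"dy":0,"dz":20,"rx":0,"ry":0,"rz":0},
  {"dx":0,"dy":0,"dz":50,"rx":0,"ry":0,"rz":0},
  {"dx":0,"dy":0,"dz":80,"rx":0,"ry":0,"rz":0},
  {"dx":0,"dy":0,"dz":80,"rx":0,"ry":0,"rz":0},
  {"dx":0,"dy":0,"dz":80,"rx":0,"ry":0,"rz":0},
])

```text
clock: 33.17
tcp_pos: [0.5138, -0.035, 0.2488]
orientation: [2.218, 2.22, 0.003]
contact_force: [0.0, 0.5, -0.6]
grip_width: 0.0598
gripper_force: 0.0
```

Emit:
send_rows([
  {"dx":0,"dy":-180,"dz":0,"rx":0,"ry":0,"rz":0},
  {"dx":0,"dy":-180,"dz":0,"rx":0,"ry":0,"rz":0},
  {"dx":0,"dy":-180,"dz":0,"rx":0,"ry":0,"rz":0},
  {"dx":0,"dy":-180,"dz":0,"rx":0,"ry":0,"rz":0},
  {"dx":0,"dy":-180,"dz":0,"rx":0,"ry":0,"rz":0},
])

```text
clock: 33.58
tcp_pos: [0.5105, -0.2227, 0.2452]
orientation: [-2.229, -2.213, 0.006]
contact_force: [-0.1, -0.3, 0.3]
grip_width: 0.0601
gripper_force: 0.0
```

Emit:
send_rows([
  {"dx":0,"dy":0,"dz":0,"rx":0,"ry":0,"rz":0},
  {"dx":0,"dy":0,"dz":0,"rx":0,"ry":0,"rz":0},
  {"dx":0,"dy":0,"dz":0,"rx":0,"ry":0,"rz":0},
  {"dx":0,"dy":0,"dz":0,"rx":0,"ry":0,"rz":0},
  {"dx":0,"dy":0,"dz":0,"rx":0,"ry":0,"rz":0},
])

```text
clock: 34.0
tcp_pos: [0.513, -0.2133, 0.2472]
orientation: [-2.217, -2.226, -0.0]
contact_force: [-0.4, 0.0, -0.3]
grip_width: 0.0597
gripper_force: 0.0
```

Run:
```python
from h import *
tower(.1505)
f=r.grab_frame("scene")
cv2.imwrite('pics/end.png',cv2.resize(f["frame"][130:280,233:393],None,fx=4,fy=4,interpolation=cv2.INTER_CUBIC))
C=cloud(r.grab_frame("top"));q=C[199:239,229:269].reshape(-1,3);k=q[:,2]>.045; print('jar',np.nanmean(q[k],0))
```

```text
top [ 0.5126 -0.0351] 0.0223 230 z 0.1512 tilt deg [ 0.2 -0.2]
scene [ 0.5146 -0.0341] 0.0266 129 z 0.1529 tilt deg [ 2.6 -2.2]
tcp [ 0.5129 -0.2139  0.2474] [2.218 2.225 0.   ]
jar [0.57359282 0.16171013 0.05686194]
```

View pics/end.png

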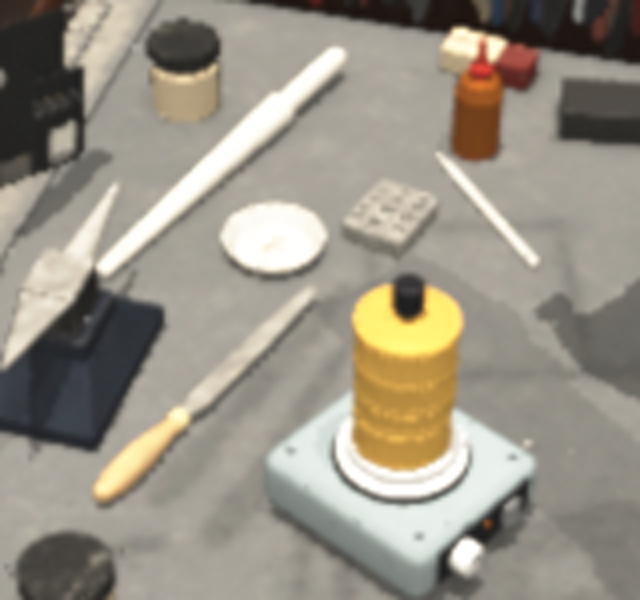

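The final view shows the finished tower upright in the ring at (405,380) with the lid flat on top at (408,320). Its height matches (150.5 mm expected), the jar hasn't moved, and the gripper is well clear.

```bash
python3 -c "
from bench import r
print(r.hand_in())"
```

```text
the job is handed in; nothing more can be done
None
```

The tower is built and handed in at about 34 s: pan, fine, medium and coarse sieves and lid each seated at the expected height, the last look showed it upright, and the flux jar has not moved.

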